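# Close up the topping station after a cooking demonstration

## Robot

A 6-joint arm with a two-finger parallel gripper is mounted at the origin on the work surface. World frame = base frame: x ahead of the robot, y to its left, z up, the work surface at z = 0. Lengths are in m, angles in rad, forces in N, time in s.
With the tool pointing down it reaches from about 0.275 to 1 m from the base axis. Payload 8.4 kg.
Tool frame: the origin (TCP) lies midway between the tips of the shut fingers; the grasp point (between the pads) lies 19 mm behind it (robot.hold_point_z is the distance from the TCP to the grasp point, in m); x points along the fingers, z is the direction in which the jaws open and shut, and the axes are right-handed (so a half turn about x gives the same grasp; the last joint's range is limited). The gripper opens to 85 mm and grips with 20 to 120 N. Pads are 22 mm wide; open, the fingers measure 114 mm over their backs; the gripper's body (76 mm by 85 mm) begins 54 mm behind the grasp point. The pads swing forward as they close: fully open they stand 13 mm farther back than shut.
Start: joints at [1.322, 0.353, 1.633, -0, 1.155, -0.002], TCP at [0.153, 0.606, 0.206] pointing down, gripper open.
Joint ranges: [-2.63, 2.63], [-0.92, 2.1], [0.06, 2.66], [-1.3, 4.44], [0, 2.69], [-3.02, 3.02]. Speed limits (rad/s): [2.22, 2.22, 2.79, 3.14, 3.14, 3.14].

## Interface

Orientations are given as a unit quaternion [w, x, y, z].
In Python, from cell import monitor, eyes, robot gives the robot as it stands.
- The arm moves only by the tool send_rows, never from a script. Its argument "steps" is a list of rows, each a list of 5 numbers: the shift along the world's x, y, z in cm, then the turn about the world's z in rad, then the opening in per cent of the stroke, from 0 (shut) to 100 (fully open). In form: [[dx, dy, dz, yaw, hand], ...]. A call has 1 to 10 rows; each row shifts and turns the commanded pose from where the row before left it; what a row does not reach is not made up. A row lasts 1/12 s, in which the tool goes at most 41.7 mm and 7.16 degrees, less where a joint would pass 70% of its speed; a pose out of reach is approached as far as the arm can. A call is refused whole if a number of a shift passes 4.17 or a number of a turn 0.125, either way. A call with a gripper value outside its range is refused whole. The fingers move at their own pace and stop on an object; the grip force is fixed at half the most. Time passes only in rows, so rows that do not move let the fingers close. It gives the time, the measured TCP pose, the force and the opening at its end, in the units of the state.
- monitor.get_obs(): the state, without advancing time (a new reading comes with each control period).
- eyes.read_camera(name): name is "side" or "top" or "wrist"; returns the picture (384x512x3 uint8, blue, green, red); there is no depth.
- eyes.camera_info(name): a dict with "intrinsics" (3x3 intrinsics, pixels), "R" (3x3) and "t" (3): a world point X has camera coordinates R X + t. Camera axes: x right, y down, z forward; pixel columns grow to the right and rows downward; lengths in m; the calibration is good to about 2 mm. A picture is of the moment at which its call begins: read the wrist's pose just before it. camera_info takes no time and is no camera call; for the wrist camera it gives the pose at the moment of the call.
- robot.sign_off(): hands the job in, once; it reports no verdict.
The state is a dict: "clock": time; "joint_pos": joint angles; "qd": joint speeds; "joint_torque": joint torques, N m; "tool_pos": TCP position; "tool_rot": TCP orientation; "wrist_force": force on the tool from outside, world axes, zero at the start; "ft_torque": the same for the moment, N m; "grip_width": finger opening in m.
Only numpy, scipy, OpenCV 4.12 (cv2) and the standard library are available. Lean on these libraries where they do the work, as an engineer would, in place of code of your own. Each camera call takes 0.05 s, during which the arm holds its last target.

## Task

Close up the demo counter for the break: push the steel sliding cover along until the topping well is fully covered, and push the open spice drawer fully home. Use only the fingertips and do not grip or lift anything; the two spice jars stay standing in the drawer, and the sauce bottle and ramekin on the counter are left alone. Finish with the hand clear of everything.

Things in the scene. Friction and masses are not known exactly. Their poses are not given: they have to be found in the camera images.
- station: Fixed stainless topping box, 160 mm deep (x), 340 mm long (y), 100 mm high, with 9 mm high guide rails along both long edges (top at 109 mm). Origin: middle of its front (robot-side) lower edge, on the counter; x points away from the robot into the box, y along its length, z up. The -y half is a closed flat deck, the +y half is an open well with two white tubs of toppings. Its place and yaw vary, and it and the cabinet may swap sides.
- cover (a joint): Slide of the flat steel cover (144 mm in x, 160 mm in y, 5 mm thick, its top 106 mm above the counter). 0 = fully shut over the well, against the end stop; positive = metres open, the cover having moved along the station's -y over the deck (at most 0.14). Starts 0.07 to 0.12 open. Slides with about 2 N of friction and stays where it is left.
- rib_face (a point): Centre of the -y face of the upright cross rib on the cover; axes as the station's. The rib is 120 mm long in the station's x, 14 mm thick in y and 35 mm high, standing on the cover from 106 to 141 mm above the counter. This is the face to push (towards the station's +y) to shut the cover. Behind it (-y) there are 23 mm of cover, 5 mm thick, and then the flat deck.
- cabinet: Fixed grey spice cabinet, 240 mm deep (x), 200 mm wide (y), 124 mm high (a thin white board, seen only, lies on its roof to 136 mm), with one drawer in its front. Origin: middle of its front lower edge, on the counter; x points away from the robot into the cabinet, z up. Place and yaw vary.
- drawer (a joint): Slide of the drawer: 0 = fully shut, positive = metres pulled out towards the robot along the cabinet's -x (at most 0.13). Starts 0.05 to 0.10 open. Slides with about 2.5 N of friction and stays where it is left.
- drawer_face (a point): Centre of the outer (robot-side) face of the drawer's wooden front panel, 62 mm above the counter; axes as the cabinet's. The panel is 196 mm wide, 16 mm thick and 96 mm high, from 14 to 110 mm above the counter, without a handle. When shut this face is 17 mm in front of the cabinet's body. Push it along +x.
- drawer_floor (a point): Centre of the drawer's inner floor, 21 mm above the counter; the floor is 205 mm (x) by 160 mm (y) with 36 mm high sides.
- jar_a_mid (a point): Centre of the first spice jar, 42 mm in diameter and 56 mm high, standing loose in the drawer; z along its axis. Stays standing there.
- jar_b_mid (a point): Centre of the second, equal spice jar, standing loose in the drawer; z along its axis.
- sauce_bottle_mid (a point): Centre of a loose clear sauce bottle with a black cap, 54 mm in diameter and 150 mm high, standing on the counter. Leave alone.
- ramekin_mid (a point): Centre of a loose white ramekin, 80 mm in diameter and 45 mm high, standing on the counter. Leave alone.
Things that resemble listed ones, but are neither listed nor needed, are in the scene too. Leave any green look-alike of the part that bears jar_b_mid alone. What is shaped like the part that bears jar_a_mid but green is not meant.

How it is judged:
At the end, for the whole second after the job is handed in: The cover is within 5 mm of fully shut and the drawer within 5 mm of fully home; both jars stand upright (within 0.2 rad) on the drawer's floor; bottle and ramekin are within 30 mm of where they began (value of joint each of cover, drawer below 0.005 m and angle between each of jar_a_mid, jar_b_mid's own z axis and vertical below 0.2 rad and horizontal distance between each of jar_a_mid, jar_b_mid and drawer_floor below 0.12 m and height (world z) of each of jar_a_mid, jar_b_mid below 0.06 m and distance of each of sauce_bottle_mid, ramekin_mid from where it was at the start of the episode below 0.03 m); the robot touches nothing.
It fails at once if the cover's rib is gripped (fingers pressing on both its faces) (contact force between the fingers and cover_c1 above 3 N and contact force between the fingers and cover_c2 above 3 N).
It fails at once if the drawer's front is gripped (fingers pressing on both its faces) (contact force between the fingers and drawer_c4 above 3 N and contact force between the fingers and drawer_c5 above 3 N).
It fails at once if a spice jar is lifted or knocked over (height (world z) of any of jar_a_mid, jar_b_mid above 0.075 m or angle between any of jar_a_mid, jar_b_mid's own z axis and vertical above 0.6 rad).
It fails at once if the sauce bottle or the ramekin is lifted, knocked over or moved more than 30 mm (distance of any of sauce_bottle_mid, ramekin_mid from where it was at the start of the episode above 0.03 m or angle between any of sauce_bottle_mid, ramekin_mid's own z axis and vertical above 0.4 rad).
It also fails if it takes over 45 s, if anything falls off the work surface, if the arm or the gripper's body presses on something with over 40 N, if the wrist force passes 120 N, or if a joint passes its speed limit or range.

## Working session

There is one attempt and no reset: what is moved stays moved. The work goes in short steps, Python scripts to look and compute and a tool call to move; the robot and the scene stay as the last step left them, time stands still between calls to the robot, and variables do not carry over. Pictures are saved under pics/ and viewed, and the job is handed in when it is done.

Besides the shell and the picture viewer there is one more tool, called after "Call:" as name(argument=value, ...), one argument or row to a line, values as JSON. send_rows: Moves the arm, as the interface text tells. Its arguments: {"type":"object","properties":{"steps":{"type":"array","items":{"type":"array","items":{"type":"number"}}}},"required":["steps"]}

```bash
mkdir -p pics
python3 - <<'E'
from cell import monitor, eyes, robot
import cv2
for n in("top","side"):
    cv2.imwrite(f"pics/{n}0.png",eyes.read_camera(n)); c=eyes.camera_info(n); print(n,c)
print(monitor.get_obs())
E
```

```text
top {'intrinsics': array([[415.44527761,   0.        , 255.52282181],
       [  0.        , 415.44527761, 196.68858924],
       [  0.        ,   0.        ,   1.        ]]), 'R': array([[ 0.01125257, -0.99925835,  0.03682556],
       [-0.98877417, -0.01660686, -0.1484919 ],
       [ 0.14899332, -0.03474125, -0.98822772]]), 't': array([0.06046235, 0.53457106, 0.9972619 ])}
side {'intrinsics': array([[370.95609285,   0.        , 259.8868133 ],
       [  0.        , 370.95609285, 188.24301622],
       [  0.        ,   0.        ,   1.        ]]), 'R': array([[-0.9601353 , -0.27883853, -0.01973002],
       [-0.15219293,  0.58064425, -0.79980595],
       [ 0.23447284, -0.76491916, -0.5999343 ]]), 't': array([0.53251099, 0.11163514, 0.95205471])}
{'clock': 0.1, 'joint_pos': array([ 1.32158802e+00,  3.53596554e-01,  1.63404811e+00, -5.99529841e-06,
        1.15519387e+00, -2.39106167e-03]), 'qd': array([-0.0006246 , -0.00038698, -0.00162494, -0.00069019, -0.00090405,
       -0.00079582]), 'joint_torque': array([ 6.85634359e-05, -6.06360340e+01, -3.42822111e+01, -2.02310180e-04,
        3.89945475e-03, -1.70930619e-06]), 'tool_pos': array([0.15258449, 0.60562262, 0.20493073]), 'tool_rot': array([ 0.55739768, -0.43492165,  0.55809148,  0.43437873]), 'wrist_force': array([-0.64262185, -0.02348751, -0.8393072 ]), 'ft_torque': array([ 0.00106924,  0.02281915, -0.03737065]), 'grip_width': 0.08484805989876587}
```

View pics/top0.png

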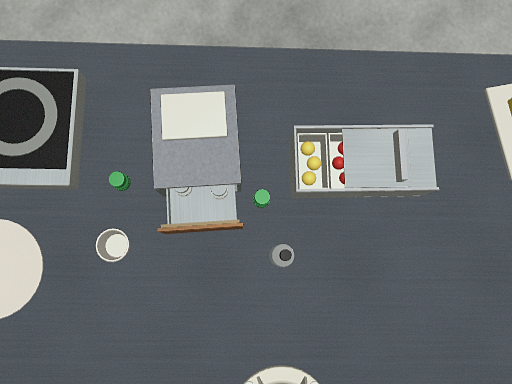

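View pics/side0.png

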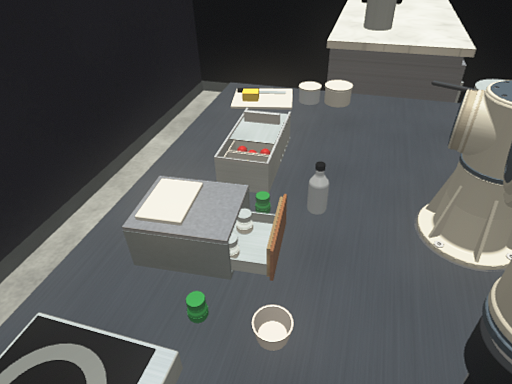

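Run:
```python
import cv2
a=cv2.imread("pics/top0.png")
cv2.imwrite("pics/t1.png",cv2.resize(a[105:215,280:450],None,fx=4.5,fy=4.5,interpolation=cv2.INTER_CUBIC))
cv2.imwrite("pics/t2.png",cv2.resize(a[75:270,90:300],None,fx=3,fy=3,interpolation=cv2.INTER_CUBIC))
```

```text
(no output)
```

View pics/t1.png

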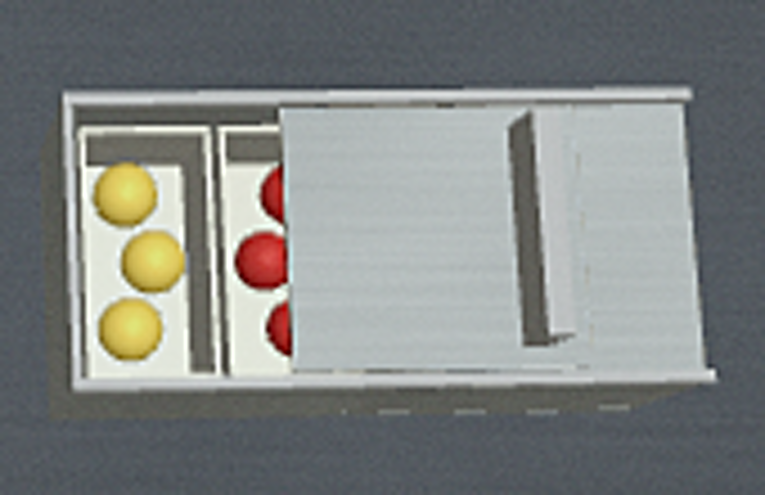

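View pics/t2.png

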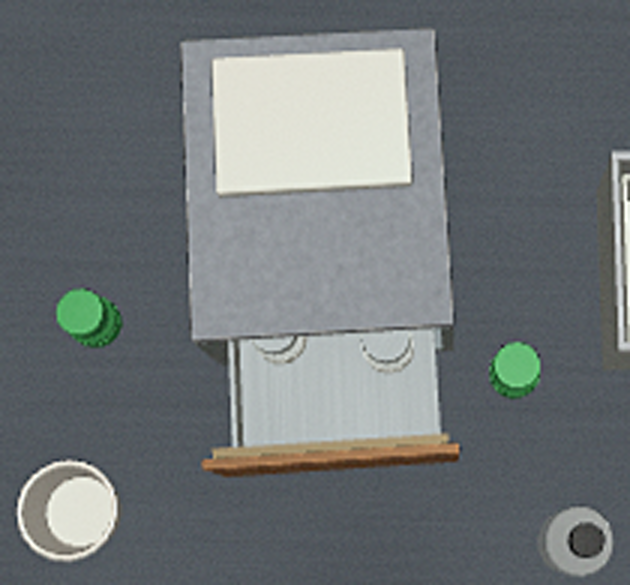

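```bash
cat > h.py <<'E'
import numpy as np
from cell import eyes
def ray(n,u,v,z,c=None):
    c=c or eyes.camera_info(n);R=c["R"];C=-R.T@c["t"]
    d=R.T@np.linalg.inv(c["intrinsics"])@[u,v,1];return C+d*(z-C[2])/d[2]
def proj(n,X):
    c=eyes.camera_info(n);p=c["intrinsics"]@(c["R"]@np.array(X)+c["t"]);return p[:2]/p[2]
E
python3 - <<'E'
from h import *
np.set_printoptions(precision=4,suppress=True)
c=eyes.camera_info("top");print("C",-c["R"].T@c["t"])
A=lambda u,v,z:print((u,v,z),ray("top",280+(u+.5)/4.5-.5,105+(v+.5)/4.5-.5,z))
B=lambda u,v,z:print((u,v,z),ray("top",90+(u+.5)/3-.5,75+(v+.5)/3-.5,z))
print("rails");[A(u,v,.109) for u,v in((63,92),(692,88),(717,382),(75,391))]
print("cover");[A(u,v,.106) for u,v in((280,107),(683,105),(703,372),(292,371))]
print("rib top");[A(u,v,.141) for u,v in((530,110),(552,338),(572,110),(578,336))]
print("cab roof");[B(u,v,.124) for u,v in((181,42),(434,29),(453,326),(193,341))]
print("panel");[B(u,v,.110) for u,v in((203,462),(459,445),(213,452),(447,435))]
print("jar top");[B(u,v,.077) for u,v in((278,345),(387,352))]
print("obst");[B(u,v,z) for u,v,z in((586,540,.15),(67,509,.045),(517,365,.056),(80,312,.056))]
E
```

```text
C [0.3793 0.1039 1.0627]
rails
(63, 92, 0.109) [ 0.698  -0.0188  0.109 ]
(692, 88, 0.109) [ 0.7082 -0.3592  0.109 ]
(717, 382, 0.109) [ 0.5476 -0.364   0.109 ]
(75, 391, 0.109) [ 0.5369 -0.0247  0.109 ]
cover
(280, 107, 0.106) [ 0.6934 -0.1358  0.106 ]
(683, 105, 0.106) [ 0.6996 -0.3552  0.106 ]
(703, 372, 0.106) [ 0.5534 -0.3582  0.106 ]
(292, 371, 0.106) [ 0.55   -0.1393  0.106 ]
rib top
(530, 110, 0.141) [ 0.6833 -0.2576  0.141 ]
(552, 338, 0.141) [ 0.5632 -0.2641  0.141 ]
(572, 110, 0.141) [ 0.6838 -0.2797  0.141 ]
(578, 336, 0.141) [ 0.5645 -0.2776  0.141 ]
cab roof
(181, 42, 0.124) [0.774  0.3226 0.124 ]
(434, 29, 0.124) [0.7902 0.1244 0.124 ]
(453, 326, 0.124) [0.5512 0.1054 0.124 ]
(193, 341, 0.124) [0.5361 0.302  0.124 ]
panel
(203, 462, 0.11) [0.4457 0.293  0.11  ]
(459, 445, 0.11) [0.4614 0.0993 0.11  ]
(213, 452, 0.11) [0.4533 0.2859 0.11  ]
(447, 435, 0.11) [0.4689 0.1086 0.11  ]
jar top
(278, 345, 0.077) [0.542  0.2446 0.077 ]
(387, 352, 0.077) [0.5378 0.1578 0.077 ]
obst
(586, 540, 0.15) [0.39  0.006 0.15 ]
(67, 509, 0.045) [0.411  0.4124 0.045 ]
(517, 365, 0.056) [0.5322 0.0527 0.056 ]
(80, 312, 0.056) [0.5698 0.4085 0.056 ]
```

Call:
send_rows(
  steps=[
    [1.8,-2.95,0,0.024,0],
    [1.8,-2.95,0,0.024,0],
    [1.8,-2.95,0,0.024,0],
    [1.8,-2.95,0,0.024,0],
    [1.8,-2.95,0,0.024,0],
    [1.8,-2.95,0,0.024,0],
    [1.8,-2.95,0,0.024,0],
    [1.8,-2.95,0,0.024,0],
    [1.8,-2.95,0,0.024,0],
    [1.8,-2.95,0,0.024,0],
  ],
)

```text
clock: 0.93
tool_pos: [0.333, 0.3094, 0.2054]
tool_rot: [0.501, -0.499, 0.501, 0.499]
wrist_force: [1.1, 0.1, -0.5]
grip_width: 0.0
```

Call:
send_rows(
  steps=[
    [1.8,-2.95,0,0.024,0],
    [1.8,-2.95,0,0.024,0],
    [1.8,-2.95,0,0.024,0],
    [1.8,-2.95,0,0.024,0],
    [0,0,-3,0,0],
    [0,0,-3,0,0],
    [0,0,-3,0,0],
    [0,0,-3,0,0],
    [0,0,0,0,0],
  ],
)

```text
clock: 1.68
tool_pos: [0.4012, 0.1912, 0.0812]
tool_rot: [0.475, -0.521, 0.48, 0.523]
wrist_force: [-2.1, -0.8, -0.3]
grip_width: 0.0
```

Run:
```python
from h import *
from cell import monitor
import cv2
from scipy.spatial.transform import Rotation as Ro
for n in("top","side"):cv2.imwrite(f"pics/{n}1.png",eyes.read_camera(n))
a=cv2.imread("pics/top1.png");b=cv2.imread("pics/side1.png")
cv2.imwrite("pics/c1.png",np.hstack([cv2.resize(a[150:280,90:290],(400,260)),cv2.resize(b[150:350,150:350],(400,400))[:260]]))
o=monitor.get_obs();q=o["tool_rot"];print(o["tool_pos"],Ro.from_quat(q,scalar_first=True).as_matrix(),o["joint_pos"],o["grip_width"],o["wrist_force"])
```

```text
[0.40393764 0.19270925 0.08531272] [[-2.51150059e-03 -9.96023360e-01 -8.90570495e-02]
 [-1.18574435e-03 -8.90543016e-02  9.96026067e-01]
 [-9.99996143e-01  2.60711895e-03 -9.57369139e-04]] [ 4.41788258e-01  2.49534815e-01  2.10634998e+00  2.69235248e-06
  7.88485208e-01 -1.21818396e+00] -0.0002511366077149524 [ 0.24752928 -0.30049761  0.27093438]
```

View pics/c1.png

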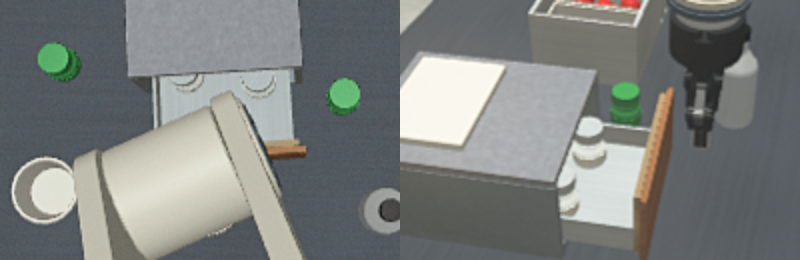

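Call:
send_rows(
  steps=[
    [0.8,0.07,0,0,0],
    [0.8,0.07,0,0,0],
    [0.8,0.07,0,0,0],
    [0.8,0.07,0,0,0],
    [0.6,0.05,0,0,0],
    [0.6,0.05,0,0,0],
    [0.6,0.05,0,0,0],
    [0.6,0.05,0,0,0],
    [0.7,0.05,0,0,0],
    [0.7,0.05,0,0,0],
  ],
)

```text
clock: 2.62
tool_pos: [0.4752, 0.1989, 0.0855]
tool_rot: [0.477, -0.522, 0.477, 0.522]
wrist_force: [0.3, 0.6, -0.9]
grip_width: 0.0
```

Call:
send_rows(
  steps=[
    [0.7,0.06,0,0,0],
    [0.7,0.06,0,0,0],
    [0.6,0.05,0,0,0],
    [0.6,0.05,0,0,0],
    [0.5,0.04,0,0,0],
    [0.4,0.03,0,0,0],
    [0.3,0.03,0,0,0],
  ],
)

```text
clock: 3.2
tool_pos: [0.5131, 0.2021, 0.0856]
tool_rot: [0.477, -0.522, 0.477, 0.522]
wrist_force: [-0.3, -0.1, 0.1]
grip_width: -0.0002
```

Run:
```python
from h import *
import cv2
from cell import monitor
for n in("top","side"):cv2.imwrite(f"pics/{n}2.png",eyes.read_camera(n))
a=cv2.imread("pics/top2.png");b=cv2.imread("pics/side2.png")
cv2.imwrite("pics/c2.png",np.hstack([cv2.resize(a[130:260,90:290],(400,260)),cv2.resize(b[150:280,150:350],(400,260))]))
o=monitor.get_obs();print(o["tool_pos"],o["wrist_force"])
```

```text
[0.51312173 0.20210167 0.08557895] [ 0.14583793 -0.57107212  0.44850557]
```

View pics/c2.png

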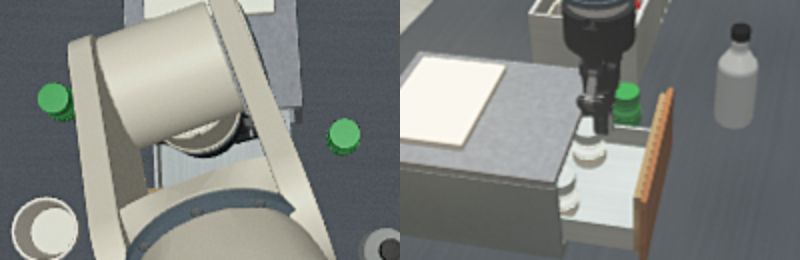

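Run:
```python
from h import *
np.set_printoptions(precision=4,suppress=True)
print("tcp side",proj("side",[.5131,.2021,.0856]))
for y in(.293,.0993):
  for z in(.014,.11):
    x=.4535-(y-.196)*.081
    print(y,z,proj("side",[x,y,z]))
for X in((.5437,.2037,.124),(.5361,.302,.124),(.5512,.1054,.124)):print(X,proj("side",X))
import cv2
a=cv2.imread("pics/side2.png");cv2.imwrite("pics/s2.png",cv2.resize(a[140:300,120:340],None,fx=3.5,fy=3.5,interpolation=cv2.INTER_CUBIC))
```

```text
tcp side [252.1045 223.5352]
0.293 0.014 [270.0867 279.5129]
0.293 0.11 [269.9364 249.2089]
0.0993 0.014 [283.3044 221.6504]
0.0993 0.11 [284.008  192.7283]
(0.5437, 0.2037, 0.124) [238.5901 209.2029]
(0.5361, 0.302, 0.124) [226.8076 239.261 ]
(0.5512, 0.1054, 0.124) [248.4525 184.1463]
```

View pics/s2.png

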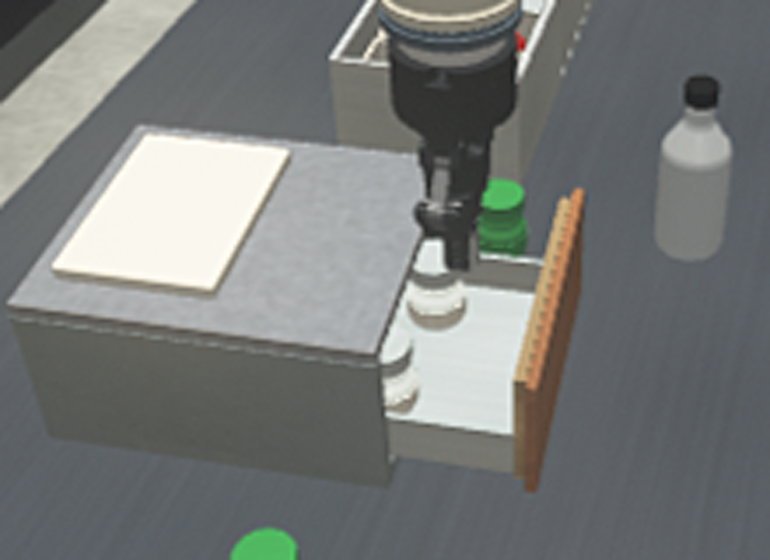

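Run:
```python
from h import *
import cv2
from cell import monitor
np.set_printoptions(precision=4,suppress=True)
print(proj("side",[.4039,.1927,.0853]))
o=monitor.get_obs();print(o["tool_pos"],o["wrist_force"],o["clock"])
c=eyes.camera_info("wrist");C=-c["R"].T@c["t"];print(C,c["R"])
print("tcp wrist",proj("wrist",o["tool_pos"]))
cv2.imwrite("pics/w2.png",eyes.read_camera("wrist"))
```

```text
[298.9412 229.2804]
[0.5131 0.2021 0.0856] [ 0.1458 -0.5711  0.4485] 3.3
[0.4338 0.1969 0.2548] [[-0.09    0.9959  0.0008]
 [ 0.9453  0.0851  0.315 ]
 [ 0.3137  0.0291 -0.9491]]
tcp wrist [254.2016 226.9363]
```

View pics/w2.png

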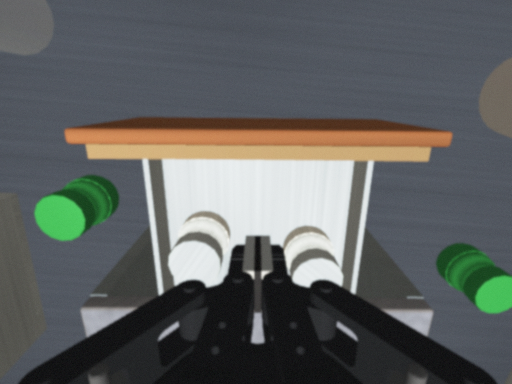

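View pics/top2.png

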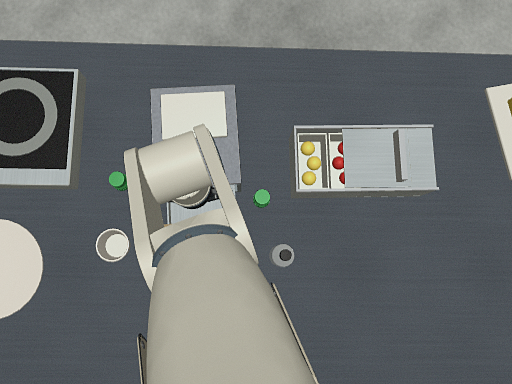

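Run:
```python
from h import *
np.set_printoptions(precision=4,suppress=True)
import cv2
P=[];
def Pm(n):
    c=eyes.camera_info(n);return c["intrinsics"]@np.c_[c["R"],c["t"]]
for w,s in(((258,237),(251,216.6)),((258,234),(251.5,217.5))):
    X=cv2.triangulatePoints(Pm("wrist"),Pm("side"),np.array(w,float),np.array(s,float));X=X[:3,0]/X[3];print(X,proj("wrist",X),proj("side",X))
# panel top corners as seen by wrist now, z=.11
print(ray("wrist",66,130,.11),ray("wrist",450,133,.11), ray("wrist",88,145,.11),ray("wrist",429,147,.11))
```

```text
[0.5127 0.2038 0.1071] [256.8501 242.9713] [251.7547 217.1058]
[0.5117 0.2038 0.1047] [256.9757 239.5013] [252.2062 217.9614]
[0.4566 0.1027 0.11  ] [0.4408 0.2949 0.11  ] [0.4632 0.113  0.11  ] [0.4486 0.2863 0.11  ]
```

Call:
send_rows(
  steps=[
    [0,0,2,0,0],
    [0,0,3,0,0],
    [0,0,3,0,0],
    [-3,-0.25,0,0,0],
    [-3,-0.25,0,0,0],
    [-3,-0.25,0,0,0],
    [-2.5,-0.2,0,0,0],
    [0,0,-4,0,0],
    [0,0,-4,0,0],
    [0,0,-2,0,0],
  ],
)

```text
clock: 4.18
tool_pos: [0.3956, 0.1919, 0.0634]
tool_rot: [0.477, -0.522, 0.478, 0.522]
wrist_force: [-0.2, -1.1, -0.6]
grip_width: 0.0002
```

Call:
send_rows(
  steps=[
    [0,0,0,0,0],
    [0,0,0,0,0],
  ],
)

```text
clock: 4.35
tool_pos: [0.3968, 0.1922, 0.0653]
tool_rot: [0.476, -0.521, 0.478, 0.522]
wrist_force: [0.1, 0.6, -0.1]
grip_width: -0.0001
```

Run:
```python
from h import *
import cv2
from cell import monitor
np.set_printoptions(precision=4,suppress=True)
o=monitor.get_obs();print(o["tool_pos"],o["wrist_force"],o["clock"],proj("side",o["tool_pos"]),proj("wrist",o["tool_pos"]))
b=eyes.read_camera("side");cv2.imwrite("pics/side3.png",b);w=eyes.read_camera("wrist");cv2.imwrite("pics/w3.png",w)
cv2.imwrite("pics/c3.png",np.hstack([cv2.resize(b[160:290,230:360],(400,400),interpolation=cv2.INTER_CUBIC),cv2.resize(w,(400,400))]))
```

```text
[0.3968 0.1922 0.0653] [ 0.1057  0.6437 -0.1255] 4.35 [301.6199 236.0319] [254.241  226.9622]
```

View pics/c3.png

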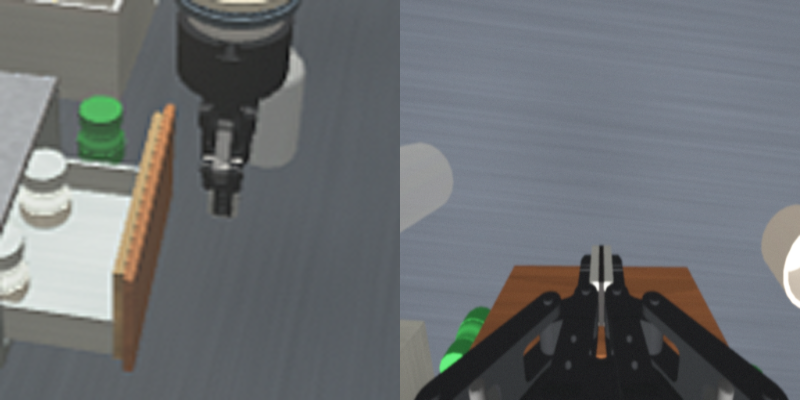

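Call:
send_rows(
  steps=[
    [0.9,0.07,0,0,0],
    [0.9,0.07,0,0,0],
    [0.9,0.07,0,0,0],
    [0.7,0.06,0,0,0],
    [0.5,0.04,0,0,0],
    [0.5,0.04,0,0,0],
    [0.5,0.04,0,0,0],
    [0.5,0.04,0,0,0],
    [0.5,0.04,0,0,0],
    [0.5,0.04,0,0,0],
  ],
)

```text
clock: 5.28
tool_pos: [0.4617, 0.1975, 0.0654]
tool_rot: [0.477, -0.522, 0.477, 0.522]
wrist_force: [-1.9, -1.3, 1.0]
grip_width: 0.0001
```

Run:
```python
from h import *
import cv2
from cell import monitor
b=eyes.read_camera("side");w=eyes.read_camera("wrist")
cv2.imwrite("pics/c4.png",np.hstack([cv2.resize(b[160:290,220:350],(400,400),interpolation=cv2.INTER_CUBIC),cv2.resize(w,(400,400))]))
```

```text
(no output)
```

View pics/c4.png

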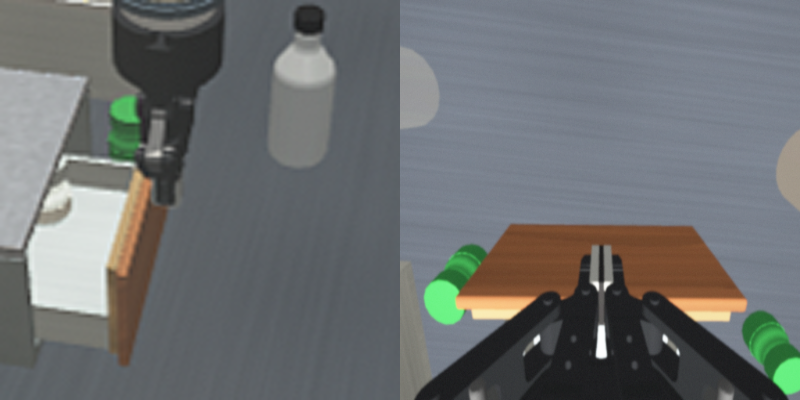

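Call:
send_rows(
  steps=[
    [0.5,0.04,0,0,0],
    [0.5,0.04,0,0,0],
    [0.5,0.04,0,0,0],
    [0.5,0.04,0,0,0],
    [0.5,0.04,0,0,0],
    [0.5,0.04,0,0,0],
    [0.5,0.04,0,0,0],
    [0.5,0.04,0,0,0],
    [0.5,0.04,0,0,0],
  ],
)

```text
clock: 6.13
tool_pos: [0.5071, 0.2013, 0.0655]
tool_rot: [0.477, -0.522, 0.477, 0.522]
wrist_force: [-3.3, -0.4, -1.8]
grip_width: -0.0
```

Call:
send_rows(
  steps=[
    [0.3,0.02,0,0,0],
    [0.2,0.02,0,0,0],
    [0.2,0.02,0,0,0],
  ],
)

```text
clock: 6.38
tool_pos: [0.5139, 0.2019, 0.0656]
tool_rot: [-0.477, 0.522, -0.477, -0.522]
wrist_force: [-1.8, 0.1, -1.0]
grip_width: -0.0001
```

Call:
send_rows(
  steps=[
    [0.2,0.02,0,0,0],
    [0.2,0.01,0,0,0],
  ],
)

```text
clock: 6.55
tool_pos: [0.5156, 0.2019, 0.0654]
tool_rot: [0.476, -0.521, 0.479, 0.523]
wrist_force: [-17.2, 1.5, 12.8]
grip_width: 0.0002
```

Call:
send_rows(
  steps=[
    [0.15,0.01,0,0,0],
    [0.15,0.01,0,0,0],
  ],
)

```text
clock: 6.72
tool_pos: [0.5155, 0.2017, 0.0653]
tool_rot: [0.475, -0.519, 0.48, 0.524]
wrist_force: [-26.9, 1.8, 16.7]
grip_width: 0.0
```

Call:
send_rows(
  steps=[
    [0.15,0.01,0,0,0],
    [0.15,0.01,0,0,0],
  ],
)

```text
clock: 6.88
tool_pos: [0.5154, 0.2015, 0.0651]
tool_rot: [0.473, -0.518, 0.482, 0.525]
wrist_force: [-37.3, 2.3, 29.9]
grip_width: 0.0
```

Call:
send_rows(
  steps=[
    [-2,-0.15,0,0,0],
    [-3,-0.25,0,0,0],
    [-2,-0.15,2,0,0],
    [0,0,4,0,0],
    [0,0,4,0,0],
    [0,0,4,0,0],
    [0,0,0,0,0],
  ],
)

```text
clock: 7.47
tool_pos: [0.4585, 0.1991, 0.2138]
tool_rot: [-0.482, 0.524, -0.473, -0.52]
wrist_force: [2.0, 0.7, -0.2]
grip_width: -0.0002
```

Run:
```python
from h import *
import cv2
b=eyes.read_camera("side");w=eyes.read_camera("wrist")
cv2.imwrite("pics/c5.png",np.hstack([cv2.resize(b[150:290,200:340],(400,400),interpolation=cv2.INTER_CUBIC),cv2.resize(w,(400,400))]))
```

```text
(no output)
```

View pics/c5.png

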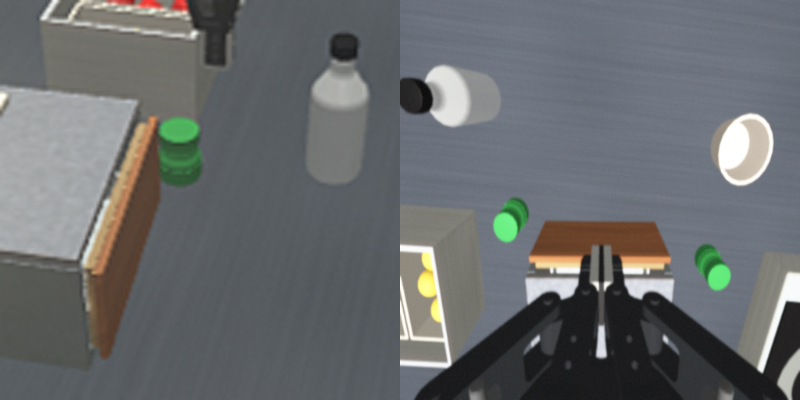

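Call:
send_rows(
  steps=[
    [1.17,-3.63,0,-0.116,0],
    [1.17,-3.63,0,-0.116,0],
    [1.17,-3.63,0,-0.116,0],
    [1.17,-3.63,0,-0.116,0],
    [1.17,-3.63,0,-0.116,0],
    [1.17,-3.63,0,-0.116,0],
    [1.17,-3.63,0,-0.116,0],
    [1.17,-3.63,0,-0.116,0],
    [1.17,-3.63,0,-0.116,0],
    [1.17,-3.63,0,-0.116,0],
  ],
)

```text
clock: 8.4
tool_pos: [0.5703, -0.1679, 0.2038]
tool_rot: [0.685, -0.173, 0.686, 0.173]
wrist_force: [0.8, -0.7, -0.1]
grip_width: 0.0002
```

Call:
send_rows(
  steps=[
    [1.17,-3.63,0,-0.116,0],
    [1.17,-3.63,0,-0.116,0],
    [1.17,-3.63,0,-0.116,0],
    [1.17,-3.63,0,-0.116,0],
    [0,0,0,0,0],
    [0,0,0,0,0],
  ],
)

```text
clock: 8.9
tool_pos: [0.6169, -0.313, 0.2029]
tool_rot: [0.706, -0.011, 0.708, 0.012]
wrist_force: [-0.7, 0.2, -0.4]
grip_width: 0.0002
```

Run:
```python
from h import *
import cv2
from cell import monitor
from scipy.spatial.transform import Rotation as Ro
np.set_printoptions(precision=4,suppress=True)
o=monitor.get_obs();print(o["tool_pos"],Ro.from_quat(o["tool_rot"],scalar_first=True).as_matrix(),o["joint_pos"])
w=eyes.read_camera("wrist");cv2.imwrite("pics/w6.png",w)
c=eyes.camera_info("wrist");np.save("w6.npy",c)
```

```text
[ 0.6169 -0.313   0.2029] [[-0.0023 -0.0335  0.9994]
 [ 0.0009  0.9994  0.0335]
 [-1.      0.001  -0.0023]] [-0.4716  0.4599  1.4773 -0.0002  1.2068 -0.505 ]
```

View pics/w6.png

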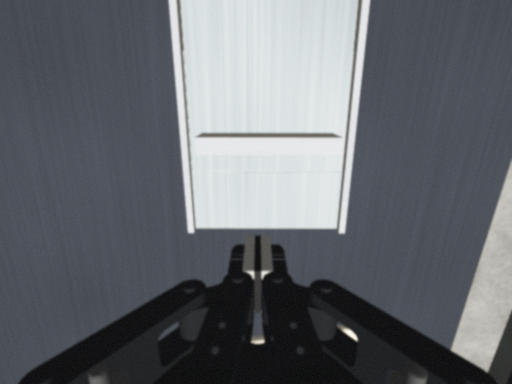

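Run:
```python
from h import *
import cv2
np.set_printoptions(precision=4,suppress=True)
print(ray("wrist",267,138,.141),ray("wrist",267,154,.141),ray("wrist",267,171,.106),ray("wrist",267,229,.1))
w=cv2.imread("pics/w6.png");cv2.imwrite("pics/w6c.png",cv2.resize(w[120:250,180:360],None,fx=4,fy=4,interpolation=cv2.INTER_CUBIC))
print(w[125:180:1,267].mean(1).round())
```

```text
[ 0.6238 -0.2579  0.141 ] [ 0.6244 -0.2709  0.141 ] [ 0.6265 -0.2938  0.106 ] [ 0.6298 -0.3581  0.1   ]
[226. 227. 226. 225. 226. 226. 216. 192. 146. 109. 102. 126. 174. 216.
 231. 232. 231. 230. 232. 233. 232. 232. 232. 232. 231. 231. 232. 231.
 231. 229. 227. 226. 225. 224. 224. 224. 225. 224. 223. 224. 223. 224.
 222. 224. 225. 227. 224. 223. 221. 222. 223. 223. 224. 224. 223.]
```

Call:
send_rows(
  steps=[
    [0,0,-3,0,0],
    [0,0,-3,0,0],
    [0,0,-2,0,0],
    [0,0,-1,0,0],
    [0,0,-0.5,0,0],
    [0,0,0,0,0],
    [0,0,0,0,0],
  ],
)

```text
clock: 9.53
tool_pos: [0.6181, -0.311, 0.1116]
tool_rot: [0.707, -0.013, 0.707, 0.013]
wrist_force: [0.2, 0.2, 1.3]
grip_width: 0.0
```

Run:
```python
from h import *
import cv2
from cell import monitor
np.set_printoptions(precision=4,suppress=True)
o=monitor.get_obs();print(o["tool_pos"],o["wrist_force"])
b=eyes.read_camera("side");w=eyes.read_camera("wrist")
p=proj("side",o["tool_pos"]);print(p,proj("side",o["tool_pos"]+[0,0,.022]),proj("side",[.6235,-.272,.141]),proj("side",[.6235,-.272,.106]))
cv2.imwrite("pics/c7.png",np.hstack([cv2.resize(b[90:170,210:310],(500,400),interpolation=cv2.INTER_CUBIC),cv2.resize(w,(300,400))]))
```

```text
[ 0.6181 -0.311   0.1116] [0.2309 0.2466 1.2661]
[266.7729 114.4471] [266.717  108.4687] [261.9906 111.1303] [262.1612 120.7893]
```

View pics/c7.png

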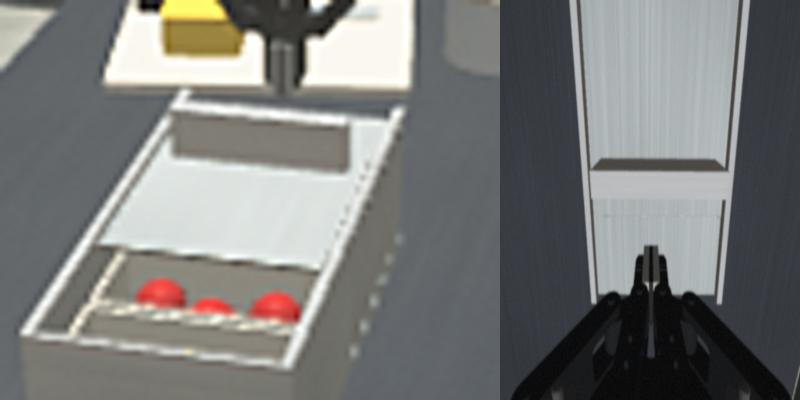

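Call:
send_rows(
  steps=[
    [0,0,-0.5,0,0],
    [0,0,-0.5,0,0],
    [0,0,-0.4,0,0],
    [0,0,0,0,0],
  ],
)

```text
clock: 9.97
tool_pos: [0.6168, -0.3109, 0.0955]
tool_rot: [0.707, -0.012, 0.707, 0.013]
wrist_force: [0.2, 0.2, -0.6]
grip_width: -0.0002
```

Call:
send_rows(
  steps=[
    [0,0.8,0,0,0],
    [0,0.8,0,0,0],
    [0,0.6,0,0,0],
    [0,0.5,0,0,0],
    [0,0.5,0,0,0],
    [0,0.5,0,0,0],
    [0,0.5,0,0,0],
    [0,0.5,0,0,0],
    [0,0.5,0,0,0],
  ],
)

```text
clock: 10.72
tool_pos: [0.6174, -0.2588, 0.0966]
tool_rot: [0.707, -0.013, 0.707, 0.013]
wrist_force: [-1.5, -2.4, 0.1]
grip_width: -0.0001
```

Run:
```python
from h import *
import cv2
b=eyes.read_camera("side");w=eyes.read_camera("wrist")
cv2.imwrite("pics/c8.png",np.hstack([cv2.resize(b[90:170,210:310],(500,400),interpolation=cv2.INTER_CUBIC),cv2.resize(w,(300,400))]))
```

```text
(no output)
```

View pics/c8.png

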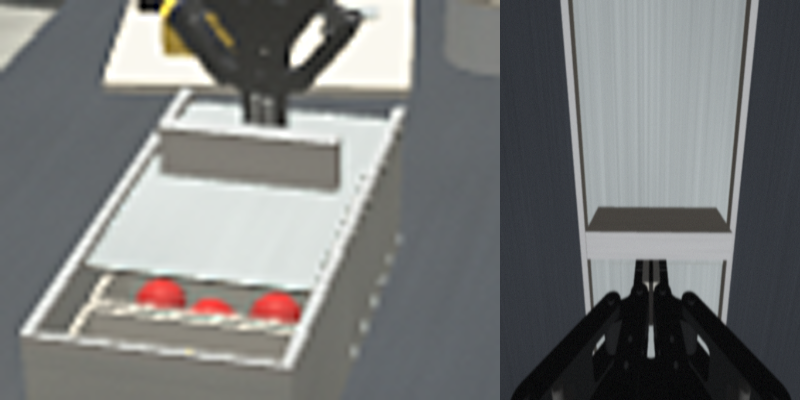

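Call:
send_rows(
  steps=[
    [-0.02,0.7,0,0,0],
    [-0.02,0.7,0,0,0],
    [-0.02,0.7,0,0,0],
    [-0.02,0.7,0,0,0],
    [-0.02,0.7,0,0,0],
    [-0.02,0.7,0,0,0],
    [-0.02,0.7,0,0,0],
    [-0.02,0.7,0,0,0],
    [-0.02,0.7,0,0,0],
    [-0.02,0.6,0,0,0],
  ],
)

```text
clock: 11.65
tool_pos: [0.6156, -0.1893, 0.0967]
tool_rot: [0.707, -0.013, 0.707, 0.013]
wrist_force: [1.9, -2.3, 0.6]
grip_width: 0.0001
```

Call:
send_rows(
  steps=[
    [-0.01,0.4,0,0,0],
    [-0.01,0.3,0,0,0],
    [-0.01,0.3,0,0,0],
  ],
)

```text
clock: 11.9
tool_pos: [0.6153, -0.1798, 0.0967]
tool_rot: [0.707, -0.013, 0.707, 0.013]
wrist_force: [1.9, -2.6, 1.0]
grip_width: -0.0003
```

Call:
send_rows(
  steps=[
    [-0.01,0.25,0,0,0],
    [-0.01,0.25,0,0,0],
    [-0.01,0.2,0,0,0],
  ],
)

```text
clock: 12.15
tool_pos: [0.6151, -0.1744, 0.0967]
tool_rot: [0.707, -0.014, 0.707, 0.012]
wrist_force: [2.1, -17.2, -1.3]
grip_width: -0.0
```

Call:
send_rows(
  steps=[
    [0,0.2,0,0,0],
    [0,0.2,0,0,0],
  ],
)

```text
clock: 12.32
tool_pos: [0.6151, -0.1745, 0.0968]
tool_rot: [0.707, -0.016, 0.707, 0.01]
wrist_force: [-1.4, -35.9, -4.2]
grip_width: 0.0002
```

Call:
send_rows(
  steps=[
    [0,-1,0,0,0],
    [0,-2,0,0,0],
    [0,-1,2,0,0],
    [0,0,4,0,0],
    [0,0,4,0,0],
    [-1,-3,2,0,0],
    [-1,-3,0,0,0],
    [-1,-3,0,0,0],
    [-1,-3,0,0,0],
    [0,0,0,0,0],
  ],
)

```text
clock: 13.15
tool_pos: [0.5726, -0.3333, 0.2163]
tool_rot: [0.707, -0.012, 0.707, 0.011]
wrist_force: [-0.3, 0.6, 0.2]
grip_width: 0.0002
```

Run:
```python
from h import *
import cv2
b=eyes.read_camera("side");w=eyes.read_camera("top")
cv2.imwrite("pics/c9.png",np.hstack([cv2.resize(b[70:370,110:360],(360,432)),cv2.resize(w[70:280,80:450],(440,250)).copy() if 0 else cv2.copyMakeBorder(cv2.resize(w[70:280,80:450],(440,250)),0,182,0,0,0)]))
cv2.imwrite("pics/t9.png",cv2.resize(w[75:215,140:450],None,fx=2.5,fy=2.5,interpolation=cv2.INTER_CUBIC))
```

```text
(no output)
```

View pics/c9.png

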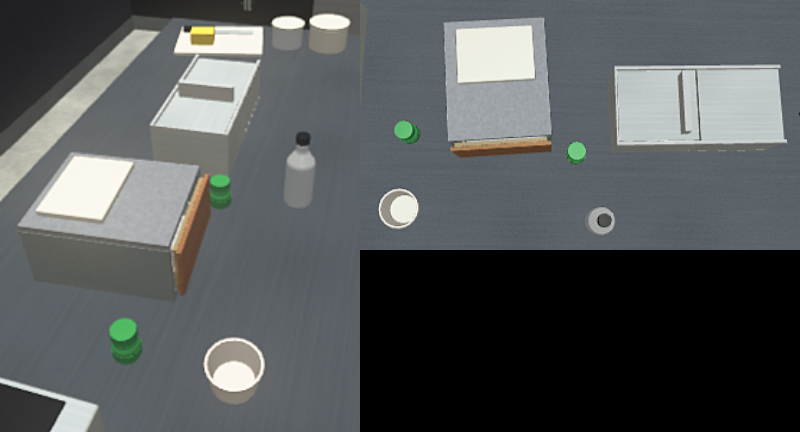

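View pics/t9.png

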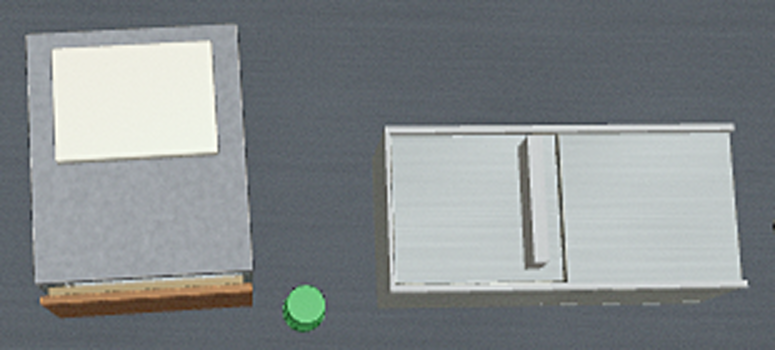

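Run:
```python
from h import *
from cell import robot,monitor
f=lambda u,v,z:ray("top",140+(u+.5)/2.5-.5,75+(v+.5)/2.5-.5,z)
print(f(146,279,.124)[:2],f(146,292,.11)[:2],monitor.get_obs()["wrist_force"])
print(robot.sign_off())
```

```text
[0.54260719 0.20239103] [0.5328401  0.20347233] [-0.63621906 -0.18424852 -0.51800114]
the job is handed in; nothing more can be done
None
```

I shut the cover over the topping well and pushed the spice drawer home using only the shut fingertips. Then I moved the hand clear and handed the job in at about 13 s.

**Last checks**
- **Drawer:** it stopped hard against its end, with the push force rising to about 37 N in x with no further travel. In the last pictures the panel sits against the cabinet with only a small gap.
- **Drawer gap disagreement:** my last measurement put the panel face about 10 mm in front of the cabinet, not 17 mm. I put this down to picking the wrong edge, since the panel cannot go past its stop. I did not resolve it.
- **Cover:** it also stopped hard, at about 36 N, and the last top view shows the well fully covered.
- **Bottle and ramekin:** both look untouched in the side and top views.
- **Hand:** it is clear, with a wrist force of about 0 N.
- **Jars:** I could not see them once the drawer was shut. They were standing when last seen, and I pushed slowly at about 6 cm/s.

**What went wrong:** my first push passed over the top of the drawer panel, and the fingertips went in above the drawer floor between the jars. In the pictures the tips sit about 20–25 mm higher than the reported TCP. I saw no contact force, and a wrist picture showed both jars still standing. I lifted straight out, went lower and pushed again.

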